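# Scan the tube rack's code with the pen reader

## Robot

A 6-joint arm with a two-finger parallel gripper is mounted at the origin on the work surface. World frame = base frame: x ahead of the robot, y to its left, z up, the work surface at z = 0. Lengths are in m, angles in rad, forces in N, time in s.
With the tool pointing down it reaches from about 0.3 to 1 m from the base axis. Payload 5.1 kg.
Tool frame: the origin (TCP) lies midway between the tips of the shut fingers; the grasp point (between the pads) lies 19 mm behind it; z points along the fingers, y is the line along which they close (so a half turn about z gives the same grasp; the last joint's range is limited). The gripper opens to 95 mm and grips with 3 to 60 N. Pads are 20 mm wide; open, the fingers measure 119 mm over their backs; the gripper's body (75 mm by 180 mm) begins 59 mm behind the grasp point.
Start: joints at [1.176, 0.124, 1.65, -0, 1.367, -0.083], TCP at [0.199, 0.619, 0.215] pointing down, gripper open.
Joint ranges: [-2.61, 2.61], [-1.02, 2.33], [0.03, 2.71], [-1.35, 4.49], [0.32, 2.68], [-2.91, 2.91]. Speed limits (rad/s): [2.57, 2.57, 3.14, 3.14, 3.14, 3.14].

## Interface

Orientations are given as a unit quaternion [x, y, z, w].
In Python, from rig import telemetry, viewer, workorder gives the robot as it stands.
- The arm moves only by the shell command python3 -m handwheel 'ROWS' [OPENING] [FORCE]. ROWS is a JSON object of lists of equal length, an entry for each row: "dp": the shift along the tool's x, y, z as a fraction of full scale, a list of three; "twist": the turn, a rotation vector about the tool's x, y, z as a fraction of full scale, a list of three. A call has 1 to 10 rows; each row is the pose to reach, as a shift and turn from the pose commanded when the call began, along the tool's axes at that moment; what a row does not reach only later rows make up. Full scale, the value 1, is 0.15 m for a shift and 45 degrees for a turn. A row lasts 1/8 s, in which the tool goes at most 62.5 mm and 10.7 degrees, less where a joint would pass 70% of its speed; a pose out of reach is approached as far as the arm can. A call with a number of a shift or a turn outside -1 to 1 is refused whole. A call with a gripper value outside its range is refused whole. OPENING is the opening, from 0 (shut) to 1 (fully open), set as the call begins (- or left out, the last holds). The fingers move at their own pace and stop on an object; FORCE is the grip in N (left out, the last holds). Time passes only in rows, so rows that repeat a pose let the fingers close. It gives the time, the measured TCP pose, the force, the opening and the grip force at its end, in the units of the state.
- telemetry.sense(): the state, without advancing time (a new reading comes with each control period).
- viewer.capture(name): name is "scene" or "side" or "wrist"; returns the picture (384x512x3 uint8, red, green, blue); there is no depth.
- viewer.camera_params(name): a dict with "intrinsics" (3x3 intrinsics, pixels), "rvec" (rotation vector, rad) and "tvec" (3), from world to camera coordinates, as OpenCV has them. Camera axes: x right, y down, z forward; pixel columns grow to the right and rows downward; lengths in m; the calibration is good to about 2 mm. A picture is of the moment at which its call begins: read the wrist's pose just before it. camera_params takes no time and is no camera call; for the wrist camera it gives the pose at the moment of the call.
- workorder.hand_in(): hands the job in; it is judged then, once.
The state is a dict: "t": time; "joint_positions": joint angles; "qd": joint speeds; "joint_efforts": joint torques, N m; "position": TCP position; "tcp_rot": TCP orientation; "force": force on the tool from outside, world axes, zero at the start; "torque": the same for the moment, N m; "width": finger opening in m; "gripper_force": force on a finger pad.
Only numpy, scipy, OpenCV 4.12 (cv2) and the standard library are available. Lean on these libraries where they do the work, as an engineer would, in place of code of your own. Each camera call takes 0.05 s, during which the arm holds its last target. There are 200 camera calls.

## Task

Pull the pen-shaped code reader out of its steel cup, point its nose squarely at the code label on the sloping ledge of the test-tube rack from about 45 mm away, and hold it steady there for about two seconds without reader or gripper touching the rack. Then lower the reader nose-first back into the same cup, letting go only once its nose is down on the cup's floor, and leave it standing there. Do not drop the reader, tip or shift its cup, or disturb the cup of spatulas, the beaker or the brown bottle.

Things in the scene. Friction and masses are not known exactly. Their poses are not given: they have to be found in the camera images.
- reader: pen-shaped code reader, 175 long, loose, about 90 g, standing nose-down in its cup at the start. Origin: centre of the flat nose face; z runs along its axis from nose to tail. Nose: grey round, 16 diameter, from z = 0 to 30. Body: black, from z = 30 to 175, rectangular, 24 along its x and 16 along its y. In the cup its top 92 stands above the rim
- focus (a point): the reader's focal point, on its axis 45 ahead of the nose face (reader z = -45); there is nothing to see there
- cup: plain steel cup that holds the reader, loose, 450 g: 54 outside diameter, 95 high, wall 3 (48 inside), inner floor 12 above its underside. Origin: centre of the underside, z up
- label: square white label with a black chequered code, 46 by 46, on the sloping ledge of the rack. Origin: centre of the label's face; z is its outward normal, which leans 25 degrees from vertical towards the rack's front; y runs level along the ledge; x runs up the slope
- rack: aluminium test-tube rack, fixed to the bench, with two rows of capped tubes reaching 150 high. Origin: centre of its underside; front (label ledge) at -x, which looks roughly to the robot. Covers x from -110 to 65 and y from -100 to 100. The ledge is a sloping plate 74 by 200 from 29 high in front to 61 high at x = -42, and the label's centre is at (-76, 0, 48); the tubes stand at x from -31 to 53
- spatula_cup: bystander: a like steel cup (54 diameter, 95 high), but with three thin steel spatulas standing out of it, up to 205 high. Loose; origin: centre of the underside
- beaker: bystander: glass beaker, about 72 diameter, 90 high, loose; origin: centre of the underside
- bottle: bystander: brown glass bottle, 90 diameter, 210 high, loose; origin: centre of the underside
Not all that is in view belongs to the job. Of the things that look like the reader, the larger one is meant.

How it is judged:
On the way, in this order (a step that is already met when the one before it is completed fails the run):
1. the reader is drawn right out: held, its nose above the rim of the cup (z of reader in the frame of cup above 0.105 m and contact force between the fingers and reader above 1 N), for 0.1 s.
2. aimed for 1.2 s unbroken: focal point (45 mm ahead of the nose) within 18 mm of the label's centre, axis within 0.26 rad of the label's normal, slower than 30 mm/s and 0.3 rad/s (distance between focus and label below 0.018 m and angle between the z axis of reader and the z axis of label, either way round below 0.26 rad and linear speed of reader below 0.03 m/s and angular speed of reader below 0.3 rad/s and z of reader in the frame of label above 0 m), for 1.2 s.
3. the reader, still held, has its nose in the cup within 12 mm of the cup's floor (z of reader in the frame of cup below 0.024 m and horizontal distance between reader and cup below 0.024 m and contact force between the fingers and reader above 1 N), for 0.05 s.
At the end, for the whole second after the job is handed in: The reader rests nose-down in its cup (nose within 8 mm of the cup's floor; it may lean on the rim, up to 0.45 rad), let go and at rest; the cup stands upright on the bench (within 0.08 rad) and within 40 mm of where it was. Bystanders are where they were, within 30 mm, and upright (within 0.3 rad) (z of reader in the frame of cup below 0.02 m and horizontal distance between reader and cup below 0.024 m and angle between reader's own z axis and vertical below 0.45 rad and linear speed of reader below 0.03 m/s and angle between cup's own z axis and vertical below 0.08 rad and height (world z) of cup below 0.006 m and distance of cup from where it was at the start of the episode below 0.04 m); the robot touches nothing.
It fails at once if the reader or the robot touches the rack (over 1 N) (contact force between rack and reader above 1 N or contact force between rack and the fingers above 1 N or contact force between rack and the arm above 1 N).
It fails at once if the reader is dropped (lies over by more than 1.2 rad) (angle between reader's own z axis and vertical above 1.2 rad).
It fails at once if the reader's cup is tipped by more than 0.35 rad (angle between cup's own z axis and vertical above 0.35 rad).
It fails at once if the cup of spatulas, the beaker or the bottle is moved by more than 30 mm or tipped by more than 0.3 rad (distance of any of spatula_cup, beaker, bottle from where it was at the start of the episode above 0.03 m or angle between any of spatula_cup, beaker, bottle's own z axis and vertical above 0.3 rad).
It also fails if it takes over 56 s, if anything falls off the work surface, if the arm or the gripper's body presses on something with over 40 N, if the wrist force passes 120 N, or if a joint passes its speed limit or range.

## Working session

There is one attempt and no reset: what is moved stays moved. The work goes in short steps, Python scripts to look and compute and a shell command to move; the robot and the scene stay as the last step left them, time stands still between calls to the robot, and variables do not carry over. Pictures are saved under pics/ and viewed, at most 10 in all, crops included, and the job is handed in when it is done.

```bash
mkdir -p pics; python3 - <<'E'
from rig import telemetry, viewer
import cv2
s=telemetry.sense();print({k:s[k] for k in('t','position','tcp_rot','width','force')})
for n in("scene","side"):
    p=viewer.camera_params(n);print(n,p)
    cv2.imwrite(f"pics/{n}0.png",cv2.resize(viewer.capture(n)[:,:,::-1],(800,600),interpolation=cv2.INTER_CUBIC))
E
```

```text
{'t': 0.0, 'position': array([0.19917875, 0.618066  , 0.2133806 ]), 'tcp_rot': array([ 1.55257110e-01,  9.87873557e-01, -1.00126795e-03, -2.49219666e-04]), 'width': 0.09499507209893795, 'force': array([ 0.36282946, -0.72302855,  0.53111935])}
scene {'intrinsics': array([[371.79584559,   0.        , 251.43621086],
       [  0.        , 371.79584559, 195.89776333],
       [  0.        ,   0.        ,   1.        ]]), 'rvec': array([ 0.73751313,  2.69402642, -1.01504753]), 'tvec': array([ 0.54559611, -0.17097567,  1.22042008])}
side {'intrinsics': array([[408.57047427,   0.        , 261.83360781],
       [  0.        , 408.57047427, 186.25276567],
       [  0.        ,   0.        ,   1.        ]]), 'rvec': array([ 2.39240491, -0.5714079 ,  0.18492514]), 'tvec': array([-0.57552988,  0.2009827 ,  1.21390242])}
```

View pics/scene0.png

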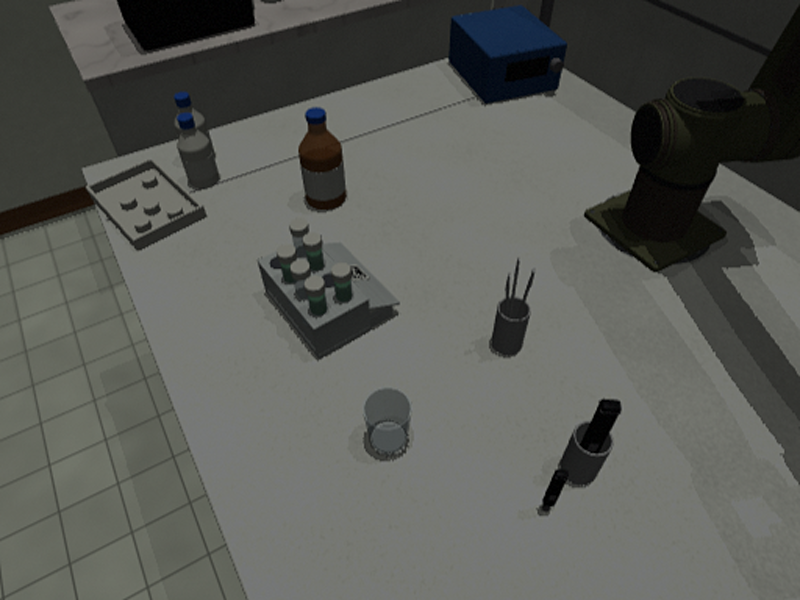

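View pics/side0.png

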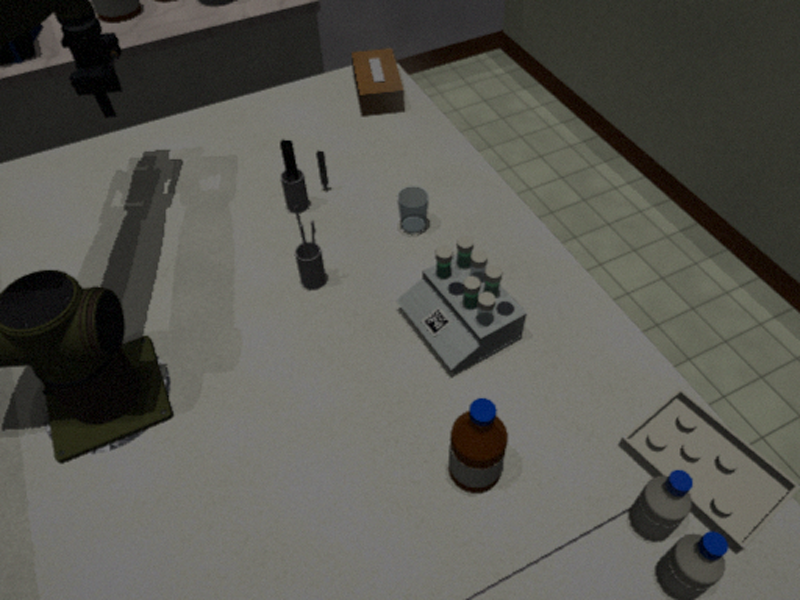

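The scene view shows the reader cup at (590,450) with the reader leaning out to (610,403), and a small decoy pen at (553,490). The spatula cup is at (510,325), the label at (357,272) and the beaker at (387,425). In the side view the reader is at (290,160), its cup at (295,190), the decoy at (323,170) and the label at (436,321). Next I'll view enlarged crops.

```bash
python3 - <<'E'
from rig import viewer
import cv2,numpy as np
A=viewer.capture("scene")[:,:,::-1];B=viewer.capture("side")[:,:,::-1]
cv2.imwrite("pics/rawA.png",A);cv2.imwrite("pics/rawB.png",B)
def c(I,x,y,w,h,k):
    J=np.clip(I[y:y+h,x:x+w].astype(float)*1.9,0,255).astype('uint8');J=cv2.resize(J,(400,300),interpolation=cv2.INTER_CUBIC)
    for i in range(0,w,10):
        cv2.line(J,(i*k,0),(i*k,6),(0,0,255),1)
        if i%20==0: cv2.putText(J,str(x+i),(i*k,16),0,.35,(0,0,255))
    for i in range(0,h,10):
        cv2.line(J,(0,i*k),(6,i*k),(0,0,255),1);cv2.putText(J,str(y+i),(8,i*k+4),0,.35,(0,0,255))
    return J
out=np.vstack([np.hstack([c(A,340,250,100,75,4),c(B,160,80,100,75,4)]),np.hstack([c(A,165,140,100,75,4),c(B,250,165,100,75,4)])])
cv2.imwrite("pics/crops.png",out)
E
```

```text
(no output)
```

View pics/crops.png

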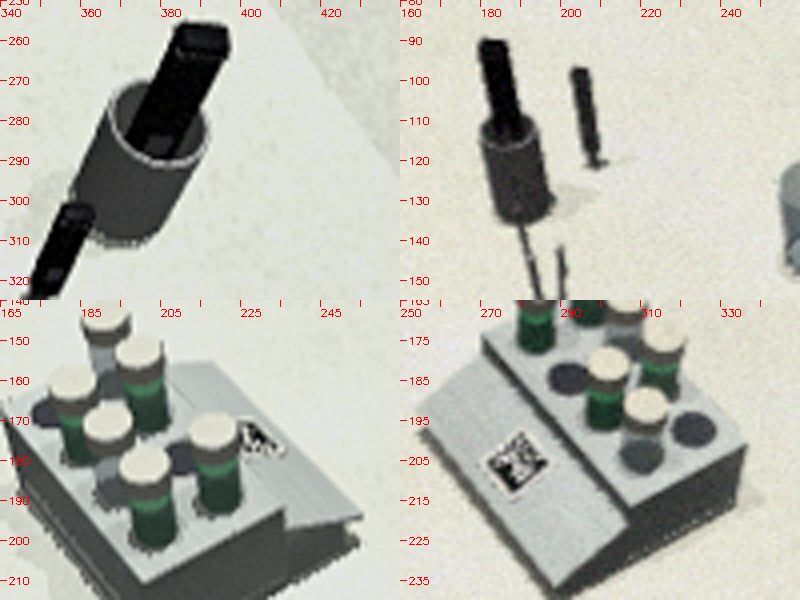

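The crops give rim centres of about (379.5,280.7) in scene and (187.3,112.4) in side. The reader tail is at (390.4,260.8) and (183.2,91). Label and ledge corners are clear in the side view, so I can fit the poses.

```bash
cat > h.py <<'E'
import numpy as np,cv2
from rig import viewer,telemetry
from scipy.spatial.transform import Rotation as R
from scipy.optimize import least_squares
def proj(n,P,c=None):
    c=c or viewer.camera_params(n)
    return cv2.projectPoints(np.float64(P).reshape(-1,3),c['rvec'],c['tvec'],c['intrinsics'],None)[0].reshape(-1,2)
def tri(obs):  # {cam:uv}
    f=lambda p:np.concatenate([proj(n,p)[0]-uv for n,uv in obs.items()])
    r=least_squares(f,[.4,.3,.1]);return r.x,r.fun
E
python3 - <<'E'
from h import *
print("rim",tri({'scene':(379.5,280.7),'side':(187.3,112.4)}))
print("tail",tri({'scene':(390.4,260.8),'side':(183.2,91)}))
print("spat rim",tri({'scene':(513/1.5625,308/1.5625),'side':(310/1.5625,250/1.5625)}))
print("beaker",tri({'scene':(387/1.5625,405/1.5625),'side':(413/1.5625,197/1.5625)}))
print("decoy top",tri({'scene':(359,302),'side':(202.7,97.5)}))
print("bottle cap",tri({'scene':(316/1.5625,112/1.5625),'side':(482/1.5625,408/1.5625)}))
t=np.radians(25);c,s=np.cos(t),np.sin(t)
L=lambda u,v:[-.076+u*c,v,.048+u*s]
P=np.array([L(-.023,.023),L(.023,.023),L(.023,-.023),L(-.023,-.023),[-.109,.1,.031],[-.109,-.1,.031],[-.042,-.1,.062]])
U=np.array([(271.75,205.75),(278.75,198),(287,204.5),(280,213),(255,197.5),(288.75,237.5),(307,220.5)])
Q=P[[4,5]];V=np.array([(255.5,194.25),(218.25,155.25)])
def T(p,X): return R.from_euler('z',p[2]).apply(X)+[p[0],p[1],0]
r=least_squares(lambda p:np.r_[(proj('side',T(p,P))-U).ravel(),(proj('scene',T(p,Q))-V).ravel()],[.6,.2,0],loss='soft_l1')
print(r.x,r.fun.reshape(-1,2).round(1)); print("label",T(r.x,np.array([[-.076,0,.048]])),"n",R.from_euler('z',r.x[2]).apply([-s,0,c]))
E
```

```text
rim (array([0.50897072, 0.33393477, 0.09315931]), array([-0.344865  ,  0.08864583, -0.58707975, -0.1571857 ]))
tail (array([0.51255871, 0.33777633, 0.18309738]), array([ 0.01041466, -0.0029369 ,  0.01861536,  0.00562723]))
spat rim (array([0.45886173, 0.09165865, 0.09632453]), array([-0.70106141,  0.14468861, -0.89404659, -0.17648523]))
beaker (array([0.72384725, 0.14192451, 0.09070221]), array([-0.29305123,  0.01889331, -0.45420149,  0.00048363]))
decoy top (array([0.58706454, 0.35499331, 0.11476414]), array([ 0.72614906, -0.16081412,  1.3386374 ,  0.29230734]))
bottle cap (array([ 0.54784034, -0.43900945,  0.21070944]), array([-0.51232119, -0.00372419, -0.38909035,  0.03976347]))
[ 0.69952931 -0.15266502  0.09292848] [[-2.4 -0.4]
 [ 1.9 -2.2]
 [ 2.1  1.3]
 [-2.5  2.6]
 [-1.7 -5.3]
 [-0.4 -0.7]
 [ 0.6  0.2]
 [-0.1 -0.4]
 [-0.8 -0.4]]
label [[ 0.62385723 -0.15971743  0.048     ]] n [-0.42079477 -0.03921677  0.90630779]
```

```bash
cat >> h.py <<'E'
def back(n,uv,z):
    c=viewer.camera_params(n);Rm=cv2.Rodrigues(c['rvec'])[0];o=-Rm.T@c['tvec']
    d=Rm.T@np.linalg.solve(c['intrinsics'],[uv[0],uv[1],1]);return o+d*(z-o[2])/d[2]
def down(yaw,axis=(0,0,-1)): # tool z=axis, tool y at heading yaw (projected)
    z=np.array(axis,float)/np.linalg.norm(axis);y=np.array([np.cos(yaw),np.sin(yaw),0]);y-=z*(y@z);y/=np.linalg.norm(y)
    return R.from_matrix(np.c_[np.cross(y,z),y,z])
def go(p,Rt):
    s=telemetry.sense();R0=R.from_quat(s['tcp_rot']);d=R0.inv().apply(np.array(p)-s['position'])
    print("t",round(s['t'],2),"dp",(d/.15).round(3),"twist",((R0.inv()*Rt).as_rotvec()/np.radians(45)).round(3))
E
python3 - <<'E'
from h import *
c=[back('scene',u,.187) for u in [(385.5,256),(397,257.3),(395,265.8),(384,264)]]
c=np.array(c);print(c.round(4),np.diff(np.vstack([c,c[:1]]),axis=0).round(4))
s=telemetry.sense();print(R.from_quat(s['tcp_rot']).as_matrix().round(3))
w=viewer.camera_params('wrist');Rm=cv2.Rodrigues(w['rvec'])[0];o=-Rm.T@w['tvec'];R0=R.from_quat(s['tcp_rot']).as_matrix()
print("cam in tool",R0.T@(o-s['position']),"cam z in tool",R0.T@Rm[2])
Y=np.arctan2(s['position'][1],s['position'][0])
for yaw in (-.31,.31-np.pi/2): go([.5126,.3378,.28],down(np.arctan2(R0[1,1],R0[0,1])))
E
```

```text
[[0.5156 0.3261 0.187 ]
 [0.4986 0.3397 0.187 ]
 [0.5155 0.3516 0.187 ]
 [0.5307 0.3379 0.187 ]] [[-0.017   0.0136  0.    ]
 [ 0.0169  0.0119  0.    ]
 [ 0.0152 -0.0137  0.    ]
 [-0.0151 -0.0118  0.    ]]
[[-0.952  0.307 -0.001]
 [ 0.307  0.952 -0.001]
 [ 0.    -0.001 -1.   ]]
cam in tool [ 0.06579852 -0.00030929 -0.16969762] cam z in tool [-2.38785836e-01 -2.03576584e-04  9.71072234e-01]
t 0.2 dp [-2.562 -1.139 -0.44 ] twist [-0.002 -0.    -0.   ]
t 0.2 dp [-2.562 -1.139 -0.44 ] twist [-0.002 -0.    -0.   ]
```

```bash
Z=0
python3 -m handwheel '{"dp":[[-0.4,-0.17,-0.2],[-0.8,-0.34,-0.44],[-1,-0.42,-0.44]],"twist":[[0,0,0],[0,0,0],[0,0,0]]}' 0.7
python3 -m handwheel '{"dp":[[-0.4,-0.18,0],[-0.8,-0.36,0],[-1,-0.45,0]],"twist":[[0,0,0],[0,0,0],[0,0,0]]}'
python3 -m handwheel '{"dp":[[-0.3,-0.14,0],[-0.56,-0.27,0],[-0.56,-0.27,0],[-0.56,-0.27,0]],"twist":[[0,0,0],[0,0,0],[0,0,0],[0,0,0]]}'
python3 - <<'E'
from h import *
s=telemetry.sense();print(s['t'],s['position'])
w=viewer.camera_params('wrist');I=viewer.capture('wrist')[:,:,::-1];cv2.imwrite('pics/w1raw.png',I)
u=proj('wrist',[[.5126,.3378,.187],[.509,.334,.095]],w);print(u)
cv2.imwrite('pics/w1.png',cv2.resize(np.clip(I.astype(float)*1.9,0,255).astype('uint8'),(768,576),interpolation=cv2.INTER_CUBIC))
E
```

```text
t: 0.57
position: [0.3244, 0.5122, 0.2832]
tcp_rot: [0.155, 0.988, 0.002, 0.001]
force: [1.0, -0.0, -0.5]
width: 0.071
gripper_force: 0.0
t: 0.95
position: [0.4466, 0.4003, 0.2805]
tcp_rot: [0.156, 0.988, -0.0, 0.0]
force: [0.5, -0.2, -0.5]
width: 0.0666
gripper_force: 0.0
t: 1.45
position: [0.5121, 0.3383, 0.2804]
tcp_rot: [0.155, 0.988, 0.0, -0.0]
force: [-0.1, 0.8, -1.6]
width: 0.0668
gripper_force: 0.0
1.45 [0.51205535 0.33828454 0.28038763]
[[255.62506723 194.27125275]
 [251.63206006 173.3677369 ]]
```

View pics/w1.png

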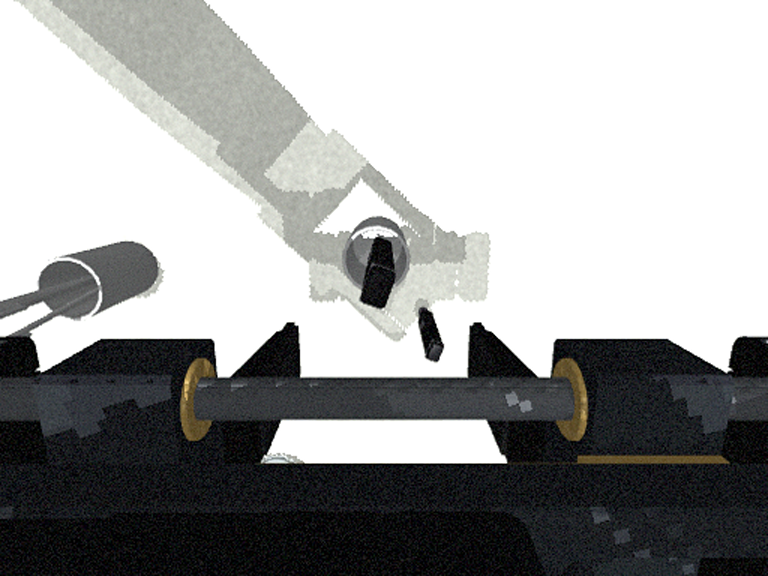

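The wrist view shows the reader's tail near (378,288), the cup rim near (377,250) and the decoy at (430,335). I'll zoom in for the yaw.

```bash
python3 - <<'E'
import cv2,numpy as np
I=cv2.imread('pics/w1raw.png')[140:212,215:291]
J=np.clip(255*(I/255.)**.5*1.5,0,255).astype('uint8')
J=cv2.resize(J,(760,580),interpolation=cv2.INTER_CUBIC)
for i in range(0,76,10): cv2.putText(J,str(215+i),(i*10,10),0,.35,(0,0,255));cv2.line(J,(i*10,10),(i*10,18),(0,0,255))
for i in range(0,72,10): cv2.putText(J,str(140+i),(2,i*8+4),0,.35,(0,0,255))
cv2.imwrite('pics/w1z.png',J)
E
```

```text
(no output)
```

View pics/w1z.png

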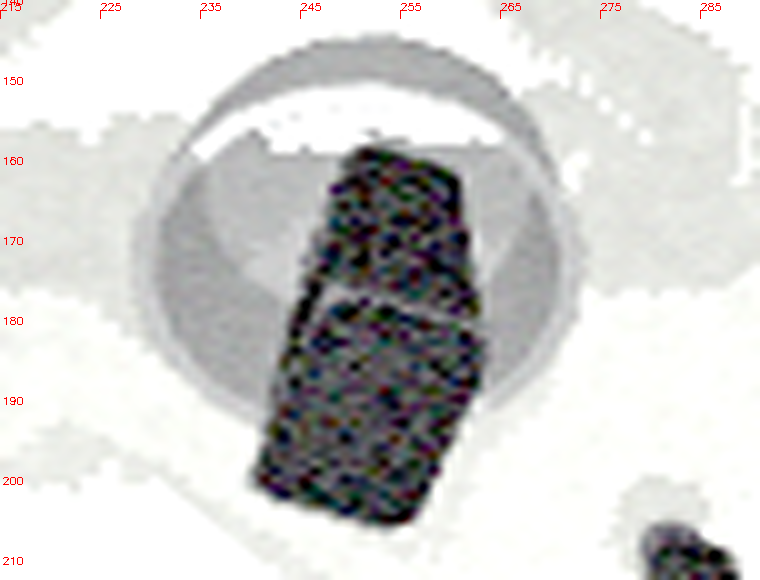

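The tail corners are at (247.5,177.5), (263.5,180.6), (255.5,205.6) and (240.5,200.6). The long 24 mm side runs mostly along tool x, and the rim centre is at (250.6,173).

```bash
python3 - <<'E'
from h import *
c=np.array([back('wrist',u,.187) for u in [(247.5,177.5),(263.5,180.6),(255.5,205.6),(240.5,200.6)]])
m=c.mean(0);L=(c[2]+c[3]-c[0]-c[1])/2;S=(c[1]+c[2]-c[0]-c[3])/2
for v in(L,S): print(np.linalg.norm(v),np.degrees(np.arctan2(v[1],v[0])))
rim=back('wrist',(250.6,173),.095);print("tail",m,"rim",rim)
yL=np.arctan2(L[1],L[0]);yS=np.arctan2(S[1],S[0])
s=telemetry.sense();M=R.from_quat(s['tcp_rot']).as_matrix();ty=np.arctan2(M[1,1],M[0,1]);print("tool y deg",np.degrees(ty),s['joint_positions'].round(2))
# average yaw estimate; choose S modulo pi nearest ty
y=[(a-ty+np.pi/2)%np.pi-np.pi/2 for a in(yS,yL+np.pi/2)];print("rel deg",np.degrees(y))
yaw=ty+np.mean(y);print("yaw",yaw)
go([m[0],m[1],.138],down(yaw))
E
```

```text
0.0229575926311889 -34.827662574854855
0.014227906270787722 57.05186887392902
tail [0.50861943 0.33575963 0.187     ] rim [0.50798393 0.33336667 0.095     ]
tool y deg 72.180594089087 [ 0.5   0.01  1.66  0.    1.47 -0.76]
rel deg [-15.12872522 -17.00825666]
yaw 0.9793409501781022
t 1.5 dp [ 0.013 -0.025  0.95 ] twist [-0.    -0.001  0.357]
```

```bash
python3 -m handwheel '{"dp":[[0.015,-0.02,0.1],[0.015,-0.02,0.4],[0.015,-0.02,0.7],[0.015,-0.02,0.85],[0.015,-0.02,0.95],[0.015,-0.02,0.95],[0.015,-0.02,0.95]],"twist":[[0,0,0.18],[0,0,0.357],[0,0,0.357],[0,0,0.357],[0,0,0.357],[0,0,0.357],[0,0,0.357]]}' 0.6
python3 -m handwheel '{"dp":[[0,0,0],[0,0,0],[0,0,0],[0,0,0],[0,0,0],[0,0,0]],"twist":[[0,0,0],[0,0,0],[0,0,0],[0,0,0],[0,0,0],[0,0,0]]}' 0 25
```

```text
t: 2.38
position: [0.51, 0.3367, 0.1398]
tcp_rot: [0.292, 0.957, 0.001, 0.001]
force: [0.3, 0.7, 0.4]
width: 0.0566
gripper_force: 0.0
t: 3.12
position: [0.5094, 0.3359, 0.1382]
tcp_rot: [0.292, 0.956, -0.0, 0.0]
force: [0.3, -0.1, 0.8]
width: 0.016
gripper_force: 25.0
```

```bash
python3 -m handwheel '{"dp":[[0,0,-0.12],[0,0,-0.3],[0,0,-0.5],[0,0,-0.75],[0,0,-1],[0,0,-1]],"twist":[[0,0,0],[0,0,0],[0,0,0],[0,0,0],[0,0,0],[0,0,0]]}'
python3 -m handwheel '{"dp":[[0,0,-0.3],[0,0,-0.4],[0,0,-0.42],[0,0,-0.42]],"twist":[[0,0,0],[0,0,0],[0,0,0],[0,0,0]]}'
python3 - <<'E'
from h import *
L=np.array([.624,-.160,.048]);n=np.array([-.4208,-.0392,.9063])
Rt=down(np.pi/2+.093,-n);print(L+n*.281)
go([.52,.09,.35],Rt);go(L+n*.281,Rt)
A=viewer.capture("scene")[:,:,::-1];B=viewer.capture("side")[:,:,::-1]
f=lambda I,x,y:np.clip(cv2.resize(I[y:y+150,x:x+100],(400,600),interpolation=cv2.INTER_CUBIC).astype(float)*1.9,0,255)
cv2.imwrite('pics/lift.png',np.hstack([f(A,340,200),f(B,130,20)]))
E
```

```text
t: 3.88
position: [0.5111, 0.3369, 0.294]
tcp_rot: [0.292, 0.956, 0.003, 0.003]
force: [-0.1, -0.2, -0.2]
width: 0.016
gripper_force: 25.0
t: 4.38
position: [0.509, 0.3357, 0.3493]
tcp_rot: [0.292, 0.956, -0.001, -0.001]
force: [0.7, 0.3, -1.6]
width: 0.0158
gripper_force: 25.0
[ 0.5057552 -0.1710152  0.3026703]
t 4.38 dp [-0.975 -1.318 -0.003] twist [-0.192 -0.536 -0.858]
t 4.38 dp [-1.868 -2.814  0.315] twist [-0.192 -0.536 -0.858][ WARN:0@3.150] global loadsave.cpp:1063 imwrite_ Unsupported depth image for selected encoder is fallbacked to CV_8U.
```

View pics/lift.png

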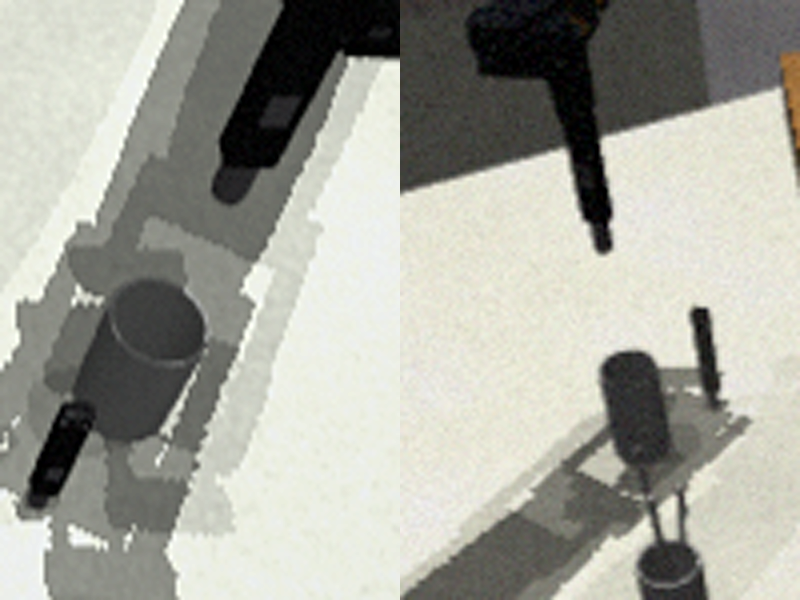

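The reader is lifted clear and hangs straight, with its nose at (226,192) in the left crop. The cup is upright and unmoved. Moving over.

```bash
python3 -m handwheel '{"dp":[[-0.12,-0.17,0],[-0.3,-0.41,0],[-0.48,-0.65,0],[-0.66,-0.89,0],[-0.74,-1,0]],"twist":[[0,0,0],[0,0,0],[0,0,0],[0,0,0],[0,0,0]]}'
python3 -m handwheel '{"dp":[[-0.15,-0.25,0],[-0.3,-0.5,0],[-0.45,-0.75,0],[-0.6,-1,0],[-0.6,-1,0],[-0.6,-1,0]],"twist":[[0,0,-0.14],[0,0,-0.29],[0,0,-0.44],[0,0,-0.6],[0,0,-0.75],[0,0,-0.8]]}'
cat > aim.py <<'E'
from h import *
import sys
L=np.array([.624,-.160,.048]);n=np.array([-.4208,-.0392,.9063])
Rt=down(np.pi/2+.093,-n)
go(L+n*float(sys.argv[1]),Rt)
E
python3 aim.py .281
```

```text
t: 5.1
position: [0.5175, 0.1477, 0.35]
tcp_rot: [0.293, 0.956, -0.0, -0.001]
force: [-0.6, 0.2, -0.6]
width: 0.0158
gripper_force: 25.0
t: 5.85
position: [0.5086, -0.0254, 0.3503]
tcp_rot: [-0.018, 1.0, 0.0, -0.001]
force: [0.0, 0.5, -0.2]
width: 0.0162
gripper_force: 25.0
t 5.85 dp [ 0.055 -0.97   0.317] twist [-0.014 -0.557 -0.07 ]
```

```bash
python3 -m handwheel '{"dp":[[0,-0.3,0],[0.02,-0.6,0],[0.05,-0.9,0.1],[0.055,-0.97,0.25],[0.055,-0.97,0.317],[0.055,-0.97,0.317]],"twist":[[0,-0.15,0],[0,-0.3,-0.03],[0,-0.45,-0.07],[-0.014,-0.557,-0.07],[-0.014,-0.557,-0.07],[-0.014,-0.557,-0.07]]}'
python3 aim.py .171
python3 - <<'E'
from h import *
w=viewer.camera_params('wrist');L=np.array([.624,-.160,.048])
print(proj('wrist',L,w),proj('side',L))
f=lambda I:np.clip(cv2.resize(I,(400,300),interpolation=cv2.INTER_AREA).astype(float)*1.9,0,255)
W=viewer.capture('wrist')[:,:,::-1];B=viewer.capture('side')[:,:,::-1]
cv2.imwrite('pics/wr2.png',W)
J=np.hstack([cv2.resize(W,(512,384)),cv2.resize(B[100:292,220:364],(288,384),interpolation=cv2.INTER_CUBIC)])
cv2.imwrite('pics/pre.png',np.clip(J.astype(float)*1.7,0,255).astype('uint8'))
E
```

```text
t: 6.6
position: [0.5057, -0.1701, 0.3026]
tcp_rot: [-0.045, 0.975, 0.01, 0.216]
force: [-0.9, -0.3, -0.6]
width: 0.016
gripper_force: 25.0
t 6.6 dp [-0.001 -0.006  0.733] twist [ 0.    -0.001 -0.001]
[[255.40764913 163.38578232]] [[279.1955098  205.64168292]]
```

View pics/pre.png

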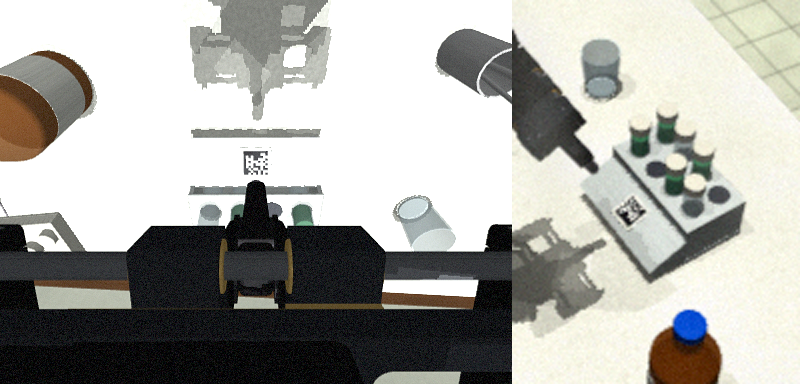

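The label sits at (256,163) in the wrist view, against a prediction of (255.4,163.4). The ledge edges are level in the image, so the yaw is right, and the nose at (256,182) points at the label. Moving in and holding.

```bash
python3 -m handwheel '{"dp":[[0,0,0.15],[0,0,0.35],[0,0,0.55],[0,0,0.68],[0,-0.006,0.733],[0,-0.006,0.733],[0,-0.006,0.733],[0,-0.006,0.733],[0,-0.006,0.733],[0,-0.006,0.733]],"twist":[[0,0,0],[0,0,0],[0,0,0],[0,0,0],[0,0,0],[0,0,0],[0,0,0],[0,0,0],[0,0,0],[0,0,0]]}'
python3 aim.py .171
python3 - <<'E'
from h import *
L=np.array([.624,-.160,.048]);n=np.array([-.4208,-.0392,.9063])
print(proj('wrist',[L,L+.045*n]),proj('side',[L,L+.045*n,L+.22*n]))
W=viewer.capture('wrist')[:,:,::-1];B=viewer.capture('side')[:,:,::-1]
J=np.hstack([cv2.resize(W[100:250,180:330],(400,400)),cv2.resize(B[150:250,230:330],(400,400),interpolation=cv2.INTER_CUBIC)])
cv2.imwrite('pics/aim.png',np.clip(J.astype(float)*1.7,0,255).astype('uint8'))
E
```

```text
t: 7.95
position: [0.5522, -0.1678, 0.2043]
tcp_rot: [-0.045, 0.975, 0.009, 0.217]
force: [-0.2, -0.1, -1.2]
width: 0.0162
gripper_force: 25.0
t 7.95 dp [0.004 0.007 0.008] twist [-0.002  0.002 -0.001]
[[257.40401961 176.37719623]
 [257.57428289 184.95292071]] [[279.1955098  205.64168292]
 [274.10781781 200.17753411]
 [250.92594069 175.28034557]]
```

View pics/aim.png

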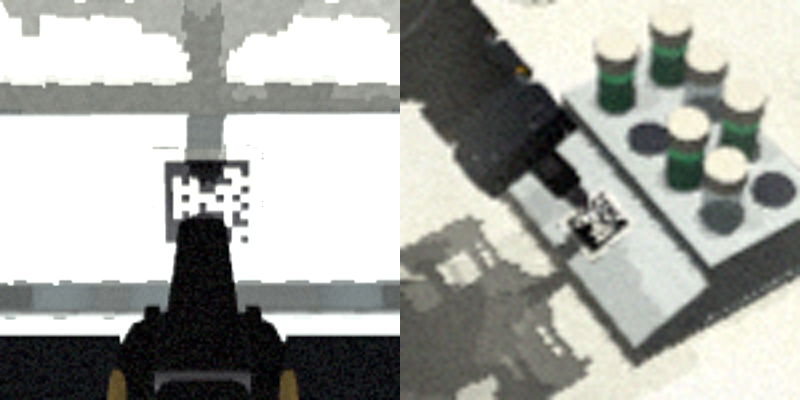

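The nose tip is at (205,222) in the left crop, within 2 px of the prediction, and the label centre is at (206,200). The right crop shows a clear gap to the rack. Holding still.

```bash
for i in 1; do :; done
python3 -m handwheel '{"dp":[[0,0,0],[0,0,0],[0,0,0],[0,0,0],[0,0,0],[0,0,0],[0,0,0],[0,0,0],[0,0,0],[0,0,0]],"twist":[[0,0,0],[0,0,0],[0,0,0],[0,0,0],[0,0,0],[0,0,0],[0,0,0],[0,0,0],[0,0,0],[0,0,0]]}'
python3 -m handwheel '{"dp":[[0,0,0],[0,0,0],[0,0,0],[0,0,0],[0,0,0],[0,0,0],[0,0,0],[0,0,0],[0,0,0],[0,0,0]],"twist":[[0,0,0],[0,0,0],[0,0,0],[0,0,0],[0,0,0],[0,0,0],[0,0,0],[0,0,0],[0,0,0],[0,0,0]]}'
python3 -m handwheel '{"dp":[[0,0,-0.1],[0,0,-0.3],[0,0,-0.55],[0,0,-0.8],[0,0,-1],[0,0,-1]],"twist":[[0,0,0],[0,0,0],[0,0,0],[0,0,0],[0,0,0],[0,0,0]]}'
python3 - <<'E'
from h import *
go([.5086,-.0254,.35],R.from_quat([-.018,1,0,0]))
E
```

```text
t: 9.3
position: [0.5522, -0.1677, 0.204]
tcp_rot: [-0.045, 0.975, 0.009, 0.217]
force: [0.7, 0.3, -1.0]
width: 0.0158
gripper_force: 25.0
t: 10.55
position: [0.5522, -0.1676, 0.204]
tcp_rot: [-0.045, 0.975, 0.009, 0.217]
force: [0.0, -1.3, -1.0]
width: 0.0157
gripper_force: 25.0
t: 11.3
position: [0.4893, -0.1741, 0.3445]
tcp_rot: [-0.045, 0.974, 0.007, 0.22]
force: [-0.2, -0.6, -0.6]
width: 0.016
gripper_force: 25.0
t 11.3 dp [-0.215  0.976  0.055] twist [0.008 0.565 0.07 ]
```

```bash
python3 -m handwheel '{"dp":[[-0.04,0.15,0.01],[-0.09,0.4,0.02],[-0.13,0.6,0.03],[-0.17,0.8,0.05],[-0.215,0.976,0.055],[-0.215,0.976,0.055]],"twist":[[0,0.1,0],[0,0.25,0.03],[0,0.4,0.05],[0,0.5,0.07],[0.008,0.565,0.07],[0.008,0.565,0.07]]}'
python3 - <<'E'
from h import *
go([.5175,.1477,.35],R.from_quat([.2915,.9565,0,0]))
E
```

```text
t: 12.05
position: [0.5086, -0.0228, 0.3441]
tcp_rot: [-0.02, 1.0, 0.002, -0.004]
force: [-0.1, 0.3, -0.7]
width: 0.0157
gripper_force: 25.0
t 12.05 dp [-0.105  1.133 -0.035] twist [ 0.003 -0.013  0.805]
```

```bash
python3 -m handwheel '{"dp":[[-0.01,0.15,-0.03],[-0.03,0.35,-0.035],[-0.05,0.6,-0.035],[-0.07,0.8,-0.035],[-0.09,1,-0.035],[-0.09,1,-0.035],[-0.09,1,-0.035]],"twist":[[0,0,0.13],[0,0,0.27],[0,0,0.4],[0,0,0.55],[0,0,0.68],[0,-0.01,0.805],[0,-0.01,0.805]]}'
python3 - <<'E'
from h import *
go([.5094,.3359,.35],R.from_quat([.2915,.9565,0,0]))
E
```

```text
t: 12.92
position: [0.5157, 0.1254, 0.3508]
tcp_rot: [0.293, 0.956, 0.001, -0.0]
force: [0.8, 0.3, -1.1]
width: 0.0159
gripper_force: 25.0
t 12.93 dp [0.82  1.139 0.008] twist [ 0.002 -0.001 -0.003]
```

```bash
python3 -m handwheel '{"dp":[[0.1,0.14,0],[0.25,0.35,0],[0.42,0.58,0],[0.59,0.82,0],[0.7,0.97,0],[0.7,0.97,0],[0.7,0.97,0]],"twist":[[0,0,0],[0,0,0],[0,0,0],[0,0,0],[0,0,0],[0,0,0],[0,0,0]]}'
python3 - <<'E'
from h import *
go([.509,.3355,.24],R.from_quat([.2915,.9565,0,0]))
E
```

```text
t: 13.8
position: [0.5109, 0.3041, 0.3517]
tcp_rot: [0.293, 0.956, 0.001, 0.0]
force: [-0.6, -0.5, -1.5]
width: 0.0159
gripper_force: 25.0
t 13.8 dp [0.128 0.165 0.745] twist [ 0.002 -0.    -0.005]
```

```bash
python3 -m handwheel '{"dp":[[0.128,0.165,0.05],[0.128,0.165,0.2],[0.128,0.165,0.4],[0.128,0.165,0.6],[0.128,0.165,0.7],[0.128,0.165,0.7],[0.128,0.165,0.7]],"twist":[[0,0,0],[0,0,0],[0,0,0],[0,0,0],[0,0,0],[0,0,0],[0,0,0]]}'
python3 - <<'E'
from h import *
go([.509,.3355,.140],R.from_quat([.2915,.9565,0,0]))
p=telemetry.sense()['position'];N=[p[0],p[1],p[2]-.126]
print(proj('scene',[N,[.5085,.3337,.095]]),proj('side',[N,[.5085,.3337,.095]]))
A=viewer.capture("scene")[:,:,::-1];B=viewer.capture("side")[:,:,::-1]
f=lambda I,x,y:np.clip(cv2.resize(I[y:y+90,x:x+60],(400,600),interpolation=cv2.INTER_CUBIC).astype(float)*1.9,0,255)
cv2.imwrite('pics/over.png',np.hstack([f(A,350,230),f(B,155,60)]).astype('uint8'))
E
```

```text
t: 14.68
position: [0.5094, 0.3366, 0.2486]
tcp_rot: [0.293, 0.956, 0.002, 0.001]
force: [0.2, -0.9, -0.7]
width: 0.016
gripper_force: 25.0
t 14.68 dp [-0.001 -0.011  0.724] twist [ 0.005  0.001 -0.005]
[[383.35317561 274.99595921]
 [379.45409834 280.18382145]] [[185.27569145 105.33270006]
 [186.53151372 111.92358184]]
```

View pics/over.png

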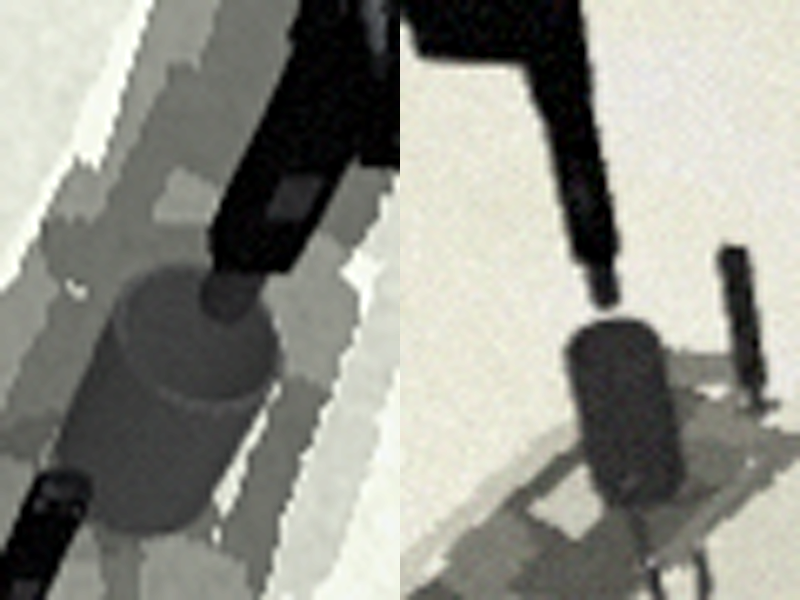

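The nose is over the cup mouth (tip at (228,305) left, (605,300) right) and centred within a few mm. Lowering.

```bash
python3 -m handwheel '{"dp":[[0,-0.01,0.06],[0,-0.01,0.18],[0,-0.01,0.32],[0,-0.01,0.46],[0,-0.01,0.58],[0,-0.01,0.66],[0,-0.01,0.69],[0,-0.01,0.7],[0,-0.01,0.7]],"twist":[[0,0,0],[0,0,0],[0,0,0],[0,0,0],[0,0,0],[0,0,0],[0,0,0],[0,0,0],[0,0,0]]}'
python3 -c "
from h import *
go([.509,.3355,.138],R.from_quat([.2915,.9565,0,0]))"
```

```text
t: 15.9
position: [0.5084, 0.3359, 0.143]
tcp_rot: [0.293, 0.956, 0.002, 0.001]
force: [0.5, 0.1, -0.7]
width: 0.0155
gripper_force: 25.0
t 15.9 dp [-0.005 -0.     0.033] twist [ 0.004  0.    -0.004]
```

```bash
python3 -m handwheel '{"dp":[[0,0,0.01],[0,0,0.02],[0,0,0.03],[0,0,0.033],[0,0,0.033],[0,0,0.033]],"twist":[[0,0,0],[0,0,0],[0,0,0],[0,0,0],[0,0,0],[0,0,0]]}'
```

```text
t: 16.65
position: [0.5081, 0.3357, 0.1381]
tcp_rot: [0.293, 0.956, 0.001, 0.0]
force: [-2.5, -0.9, 6.0]
width: 0.0159
gripper_force: 25.0
```

The 6 N upward reaction shows the nose is on the floor. Releasing.

```bash
python3 -m handwheel '{"dp":[[0,0,0],[0,0,0],[0,0,0],[0,0,0],[0,0,0],[0,0,0],[0,0,0],[0,0,0]],"twist":[[0,0,0],[0,0,0],[0,0,0],[0,0,0],[0,0,0],[0,0,0],[0,0,0],[0,0,0]]}' 0.55
python3 -m handwheel '{"dp":[[0,0,-0.1],[0,0,-0.3],[0,0,-0.6],[0,0,-0.9],[0,0,-1],[0,0,-1],[0,0,-1],[0,0,-1]],"twist":[[0,0,0],[0,0,0],[0,0,0],[0,0,0],[0,0,0],[0,0,0],[0,0,0],[0,0,0]]}'
python3 - <<'E'
from h import *
A=viewer.capture("scene")[:,:,::-1];B=viewer.capture("side")[:,:,::-1]
f=lambda I,x,y:np.clip(cv2.resize(I[y:y+90,x:x+60],(400,600),interpolation=cv2.INTER_CUBIC).astype(float)*1.9,0,255)
cv2.imwrite('pics/end.png',np.hstack([f(A,350,230),f(B,155,60)]).astype('uint8'))
E
```

```text
t: 17.65
position: [0.508, 0.3357, 0.1372]
tcp_rot: [0.293, 0.956, 0.001, 0.0]
force: [-0.7, -0.4, 0.4]
width: 0.0522
gripper_force: 0.0
t: 18.65
position: [0.507, 0.3349, 0.2846]
tcp_rot: [0.293, 0.956, -0.0, -0.001]
force: [-0.3, 0.2, 0.8]
width: 0.052
gripper_force: 0.0
```

View pics/end.png

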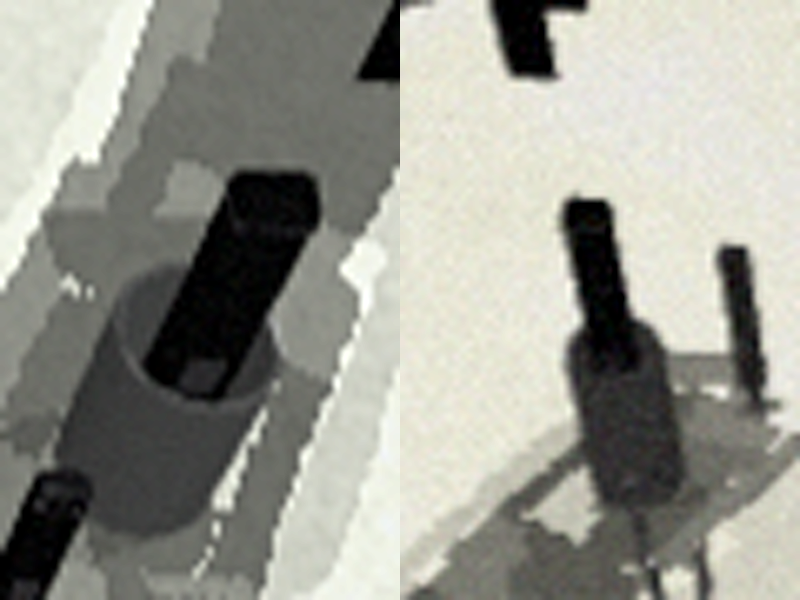

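The reader stands upright in its cup (tail at (275,195) left, (590,212) right), the cup hasn't moved and the gripper is clear. Handing in.

```bash
python3 -c "
from rig import workorder
print(workorder.hand_in())"
```

```text
the job is handed in; nothing more can be done
None
```

I aimed the reader at the label from about 45 mm, held it there for over two seconds, put it back nose-down in its cup and released it, then handed the job in at about 19 s; no verdict came back.

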